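# Shim the blister-card press level

## Robot

A 6-joint arm with a two-finger parallel gripper is mounted at the origin on the work surface. World frame = base frame: x ahead of the robot, y to its left, z up, the work surface at z = 0. Lengths are in m, angles in rad, forces in N, time in s.
With the tool pointing down it reaches from about 0.375 to 0.9 m from the base axis. Payload 3.1 kg.
Tool frame: the origin (TCP) lies on the centre line of the jaws, within the pads' length; the fingertips stand 8 mm ahead of it and the grasp point (between the pads) lies 11 mm behind it; z points along the fingers, y is the line along which they close (so a half turn about z gives the same grasp; the last joint's range is limited). The gripper opens to 87 mm and grips with 3 to 60 N. Pads are 19 mm wide; open, the fingers measure 117 mm over their backs; the gripper's body (75 mm by 190 mm) begins 51 mm behind the grasp point.
Start: joints at [1.03, 0.527, 1.433, -0, 1.181, -0.178], TCP at [0.222, 0.584, 0.231] pointing down, gripper open.
Joint ranges: [-3.08, 3.08], [-0.75, 2.2], [0.22, 2.44], [-1.43, 4.57], [0, 2.65], [-2.85, 2.85]. Speed limits (rad/s): [2.79, 2.79, 3.14, 3.14, 3.14, 3.14].

## Interface

Orientations are given as a unit quaternion [x, y, z, w].
In Python, from rig import robot gives the robot as it stands. The module is installed in compiled form; this text tells all that it offers.
- The arm moves only by the tool send_rows, never from a script. Its argument "increments" is one flat list of numbers, 7 for each row, row after row: the turn, a rotation vector about the world's x, y, z in rad, then the shift along the world's x, y, z in cm, then the opening, from 0 (shut) to 1 (fully open). A call has 1 to 20 rows; each row shifts and turns the commanded pose from where the row before left it; what a row does not reach is not made up. A row lasts 1/12 s, in which the tool goes at most 41.7 mm and 7.16 degrees, less where a joint would pass 70% of its speed; a pose out of reach is approached as far as the arm can. A call is refused whole if a number of a shift passes 4.17 or a number of a turn 0.125, either way. A call with a gripper value outside its range is refused whole. The fingers move at their own pace and stop on an object; "newtons" is the grip in N (left out, the last holds). Time passes only in rows, so rows that do not move let the fingers close. It gives the time, the measured TCP pose, the force, the opening and the grip force at its end, in the units of the state.
- robot.get_obs(): the state, without advancing time (a new reading comes with each control period).
- robot.camera(name): name is "scene" or "top"; returns a dict with "image" (384x512x3 uint8, red, green, blue), "range_z" (384x512 float32, m along the optical axis (not along the pixel's ray), 0 where there is no reading), "fx", "fy", "cx", "cy" (pixels), "R" (3x3) and "t" (3): a world point X has camera coordinates R X + t. Camera axes: x right, y down, z forward; pixel columns grow to the right and rows downward; lengths in m; the calibration is good to about 2 mm. A picture is of the moment at which its call begins.
- robot.hand_in(): hands the job in; it is judged then, once.
The state is a dict: "time": time; "q": joint angles; "joint_velocities": joint speeds; "joint_torque": joint torques, N m; "position": TCP position; "tool_rot": TCP orientation; "ft_force": force on the tool from outside, world axes, zero at the start; "moment": the same for the moment, N m; "grip_width": finger opening in m; "grip_force": force on a finger pad.
Only numpy, scipy, OpenCV 4.12 (cv2) and the standard library are available. Lean on these libraries where they do the work, as an engineer would, in place of code of your own. Each camera call takes 0.05 s, during which the arm holds its last target. There are 200 camera calls.

## Task

The blister-card press has sunk at its free end. Lever that end up with the pry bar over the fulcrum block, leave the bar holding it up by its own weight, and slip the shim under the front foot. Then use the bar to ease the press down onto the shim without letting it drop, so that it stands level, draw the bar out and lay it flat on the counter clear of the press; leave the pill bottles alone.

Things in the scene. Friction and masses are not known exactly. Their poses are not given: they have to be found in the camera images.
- press_base: Fixed rear pivot brackets of the grey blister-card press. Origin on the counter under the press's middle; y runs from the low free end to the pivots, x along the free end, z up. Bed 200 mm wide (x), free end's face at y -130, hinge line at y +130 and 20 mm up; bed underside 38, top 68 mm up when level. Above y +40: white head with handle, to 172 mm up. Lifting the free end takes about 10 to 13 N.
- press (a joint): Tilt of the press about its rear hinge (rad): 0 = level, positive = free end higher than level, -0.035 = fully sunk (start: foot on the counter, underside of the free end 29 mm up). Free, lightly damped: the press falls when not held.
- pry_lip (a point): Middle of the bottom edge of the free end's face where the bar goes in (x -50, y -130 mm in press_base; 38 mm up when level, 29 mm at the start). Under the bed behind it is an open pry pocket 80 mm wide and 34 mm deep, with a wall at its back. Moves with the press.
- foot (a point): Centre of the underside of the front foot: dark steel block under the bed, 50 mm wide (x), 35 deep (y), 30 high, at x +50 mm in press_base, its front face 10 mm in from the free end's face. Underside on the counter at the start, 8 mm up when level. Moves with the press.
- fulcrum: Steel fulcrum block fixed to the counter before the pry pocket, its middle 31 to 39 mm outside the free end's face. 60 mm wide (x, parallel to the free end), 34 mm deep (y); its top is a round ridge along x, radius 9 mm, axis 25 mm up, top 34 mm up. Origin: centre of the underside.
- bar_grip (a point): Steel pry bar, 340 mm long, 0.85 kg, flat underside: dark shank 190 x 22 x 20 mm (thick), then bright blade 150 x 20 x 7 mm. Point: in the shank at the centre of mass, 10 mm above the underside, 207 mm behind the blade's end; x to the blade's end, y across, z up. With 20 mm of blade under the lip and the shank's end on the counter, its weight holds the press up (joint about 0.04).
- bar_tip (a point): Middle of the blade's end of the pry bar, 3.5 mm above the underside; same axes as bar_grip.
- shim_tab (a point): Aluminium shim, 0.13 kg: plate 100 x 40 x 8 mm thick with an upright tab at its rear end for gripping. Point: centre of the tab, 31.5 mm above the shim's underside; tab 24 mm wide (y), 12 mm thick (x), its top 55 mm up. x points along the plate to its nose, 94 mm ahead of this point; y across; z up.
- shim_nose (a point): Middle of the front end of the shim's plate, 4 mm above its underside; same axes as shim_tab.
- bottle_a: Bystander: white pill bottle, 68 mm in diameter, 120 mm high; origin at the centre of its underside.
- bottle_b: Bystander: small white pill jar, 52 mm in diameter, 85 mm high; origin at the centre of its underside.
- bottle_c: Bystander: white pill jar, 56 mm in diameter, 100 mm high; origin at the centre of its underside.
Things that resemble listed ones, but are neither listed nor needed, are in the scene too. Leave any red look-alike of the part that bears shim_tab alone. Several things have the shape of the fulcrum; the one meant has the colours described above.

How it is judged:
On the way, in this order (a step that is already met when the one before it is completed fails the run):
1. the pry bar, bearing on the fulcrum, holds the free end of the press up, high enough for the shim (joint above 0.015) (value of joint press above 0.015 rad and contact force between bar and press_base above 3 N and contact force between bar and fulcrum above 3 N), for 0.3 s.
2. the shim's nose is at least 15 mm under the front foot (within 20 mm sideways) while the bar still holds the press up clear of it (value of joint press above 0.006 rad and contact force between bar and fulcrum above 3 N and y of shim_nose in the frame of press_base above -0.105 m and x of shim_nose in the frame of press_base between 0.03 and 0.07 m), for 0.2 s.
At the end, for the whole second after the job is handed in: The press stands level (joint within 0.010 rad of 0), resting on the shim, whose nose reaches at least 15 mm under the foot and is within 20 mm of its middle sideways; the pry bar lies flat on the counter (tilt under 0.06 rad), its blade out from under the press and not touching it (value of joint press between -0.01 and 0.01 rad and contact force between shim and press_base above 4 N and y of shim_nose in the frame of press_base above -0.105 m and x of shim_nose in the frame of press_base between 0.03 and 0.07 m and contact force between bar and press_base below 0.2 N and y of bar_tip in the frame of press_base below -0.135 m and height (world z) of bar_grip below 0.02 m and angle between bar_grip's own z axis and vertical below 0.06 rad).
It fails at once if the press is dropped (it falls faster than 0.5 rad/s) (velocity of joint press below -0.5 rad/s).
It fails at once if a pill bottle is moved by more than 20 mm (distance of any of bottle_a, bottle_b, bottle_c from where it was at the start of the episode above 0.02 m).
It also fails if it takes over 69 s, if anything falls off the work surface, if the arm or the gripper's body presses on something with over 40 N, if the wrist force passes 120 N, or if a joint passes its speed limit or range.

## Working session

There is one attempt and no reset: what is moved stays moved. The work goes in short steps, Python scripts to look and compute and a tool call to move; the robot and the scene stay as the last step left them, time stands still between calls to the robot, and variables do not carry over. Pictures are saved under pics/ and viewed, at most 10 in all, crops included, and the job is handed in when it is done.

Besides the shell and the picture viewer there is one more tool, called after "Request:" as name(argument=value, ...), one argument or row to a line, values as JSON. send_rows: Moves the arm, as the interface text tells. Its arguments: {"type":"object","properties":{"increments":{"type":"array"},"newtons":{"type":"number"}},"required":["increments"]}

```bash
mkdir -p pics; ls; cat > h.py <<'E'
import numpy as np, cv2
from rig import robot
def snap(n):
    c=robot.camera(n); np.savez(f'{n}.npz',**{k:np.asarray(v) for k,v in c.items()}); return c
def load(n): return dict(np.load(f'{n}.npz'))
def pt(c,u,v,z=None):
    """world point at pixel from range, or on plane z"""
    ray=np.array([(u-c['cx'])/c['fx'],(v-c['cy'])/c['fy'],1.]); R,t=c['R'],c['t']
    o=-R.T@t; d=R.T@ray
    s=c['range_z'][int(round(v)),int(round(u))] if z is None else (z-o[2])/d[2]
    return o+s*d
def cloud(c):
    v,u=np.mgrid[0:384,0:512]; Z=c['range_z']
    P=np.stack([(u-c['cx'])/c['fx']*Z,(v-c['cy'])/c['fy']*Z,Z],-1)
    return (P-c['t'])@c['R']
def save(c,name,box=None,k=1):
    im=c['image'][:,:,::-1]
    if box: im=im[box[1]:box[3],box[0]:box[2]]
    cv2.imwrite(f'pics/{name}.png',cv2.resize(im,None,fx=k,fy=k,interpolation=cv2.INTER_CUBIC))
E
python3 - <<'E'
from h import *
a=snap('scene');b=snap('top');save(a,'s0',k=1.56);save(b,'t0',k=1.56)
for c in(a,b):print(-c['R'].T@c['t'],c['R'][2],c['fx'])
o=robot.get_obs();print(o)
E
```

```text
pics
[0.93246835 0.60193068 0.60481392] [-0.38318132 -0.68878984 -0.61541907] 356.7469756832054
[ 0.38952552 -0.00823467  0.90627064] [ 0.22273944 -0.03926459 -0.97408697] 355.03301169968705
{'time': 0.1, 'q': array([ 1.02949786e+00,  5.28396212e-01,  1.43374204e+00, -2.74465550e-05,
        1.18139396e+00, -1.78510859e-01]), 'joint_velocities': array([ 0.00065885, -0.00192746, -0.0028824 , -0.00087537,  0.00140298,
        0.00257088]), 'joint_torque': array([ 5.59647615e-04, -4.40984881e+01, -1.77151161e+01,  6.35221833e-02,
        5.33227343e-02, -3.61978505e-05]), 'position': array([0.2214587 , 0.58377861, 0.22966555]), 'tool_rot': array([ 1.80395461e-01,  9.83593685e-01, -9.12113716e-04, -3.29663327e-04]), 'ft_force': array([-0.53101396, -0.55898823, -0.10104511]), 'moment': array([-0.00361888,  0.00054506,  0.01625504]), 'grip_force': 0.0, 'grip_width': 0.08732137435949004}
```

View pics/s0.png

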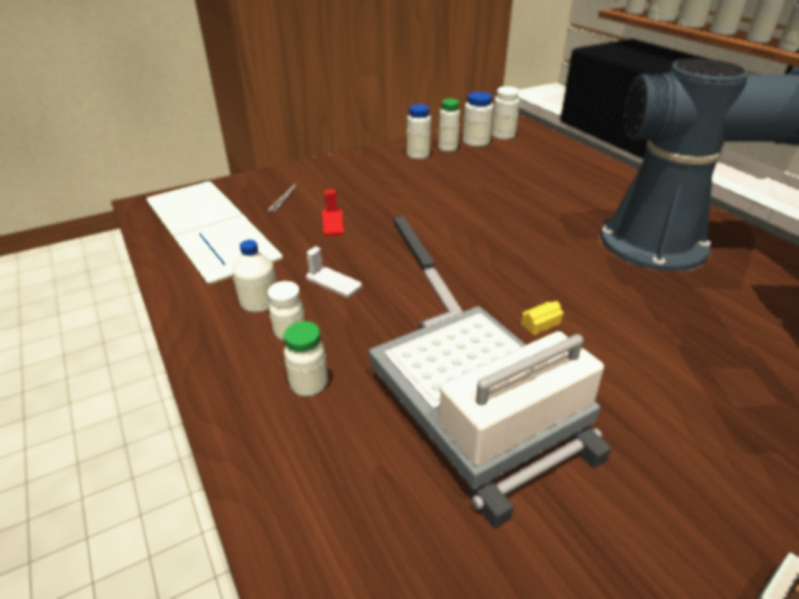

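View pics/t0.png

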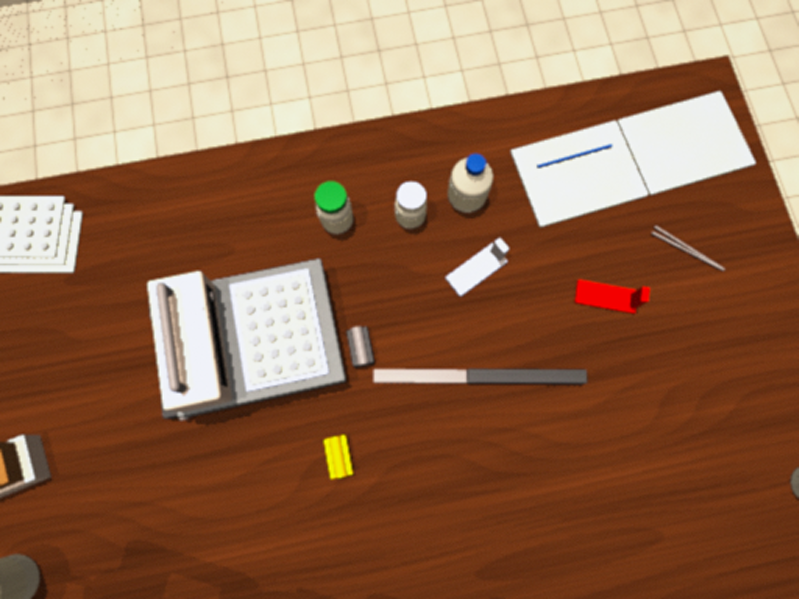

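Top view: the fulcrum candidates are the steel one at (361,346), right in front of the free end, and the yellow one at (338,456). The steel one fits the description. The aluminium shim is at (478,268), with its tab at (500,247). The red look-alike is at (610,296). The bar runs from (375,376) to (586,377), blade to the left. I'll measure these and crop.

```bash
python3 - <<'E'
from h import *
c=load('top'); P=cloud(c); im=c['image']; k=1.5625
save(c,'t1',(190,100,390,270),4)
print('img right dir',c['R'][0],'down',c['R'][1])
hsv=cv2.cvtColor(im,cv2.COLOR_RGB2HSV)
# table height check
print('table',[pt(c,*p).round(4) for p in [(250,300),(420,210),(300,190)]])
def comp(mask,box,name):
    m=np.zeros(mask.shape,np.uint8); x0,y0,x1,y1=box; m[y0:y1,x0:x1]=mask[y0:y1,x0:x1]
    n,l,s,ce=cv2.connectedComponentsWithStats(m)
    i=1+np.argmax(s[1:,4]); mm=l==i; q=P[mm]
    r=cv2.minAreaRect(q[:,:2].astype(np.float32)*1000)
    print(name,s[i,4],'rect mm',np.round(r[0],1),np.round(r[1],1),round(r[2],1),'z',np.percentile(q[:,2],[5,50,95]).round(4)); return mm
h=P[...,2]; ok=c['range_z']>0
comp(ok&(h>0.012),(222,200,245,245),'fulc')
comp(ok&(h>0.003),(236,230,390,252),'bar')
comp(ok&(h>0.012),(236,230,390,252),'barhi')
comp(ok&(h>0.003),(280,148,330,192),'shim')
comp(ok&(h>0.03),(280,145,335,192),'tab')
comp(ok&(h>0.04)&(h<.09),(90,160,225,280),'press')
for b,n in[((195,110,230,155),'bc'),((250,110,278,150),'bb'),((283,95,320,140),'ba')]: comp(ok&(h>0.02),b,n)
comp(ok&(h>0.003),(205,275,230,310),'yel')
E
```

```text
img right dir [-0.19297076 -0.98119384 -0.00457457] down [-0.95558852  0.18898924 -0.22612749]
table [array([0.3399, 0.0117, 0.0005]), array([ 0.4747, -0.4623,  0.002 ]), array([ 0.5868, -0.1701,  0.0021])]
fulc 334 rect mm [536.5  23.1] [60.2 33.8] 0.4 z [0.0231 0.0288 0.036 ]
bar 1263 rect mm [ 451.6 -160.1] [350.4  37.8] 78.8 z [0.0042 0.0187 0.0233]
barhi 699 rect mm [ 438.6 -229.4] [189.5  22.4] 78.4 z [0.0176 0.0212 0.0238]
shim 668 rect mm [ 633.5 -201.4] [ 51.9 123. ] 24.9 z [0.0046 0.0095 0.0554]
tab 81 rect mm [ 648.3 -232.4] [24.  12.6] 26.9 z [0.0334 0.0545 0.0575]
press 6134 rect mm [580.  181.6] [200.7 252.3] 1.4 z [0.059  0.0671 0.0747]
bc 585 rect mm [763.3  22.9] [52.9 52.3] 48.6 z [0.0312 0.098  0.1028]
bb 467 rect mm [ 746.9 -102.8] [49.1 48.7] 36.1 z [0.029  0.084  0.0881]
ba 762 rect mm [ 763.3 -205.2] [68.6 59.7] 56.4 z [0.0306 0.0837 0.1217]
yel 396 rect mm [374.1  87.1] [40.8 64.6] 88.8 z [0.0142 0.0283 0.0359]
```

View pics/t1.png

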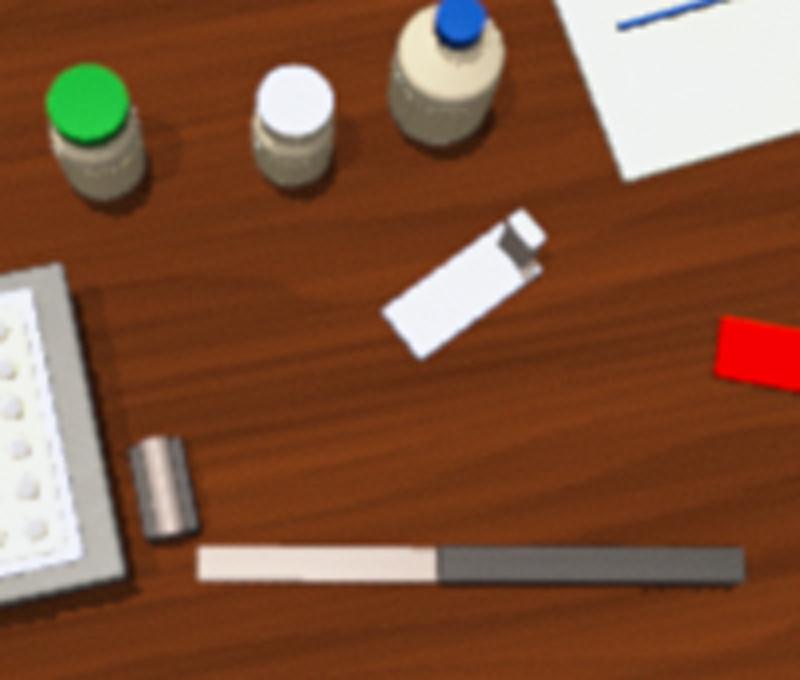

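The crop confirms it: the steel fulcrum is at (361,346) in the full view, with its ridge along the free end. The bright shim has its tab at the upper right, and the bar's blade end is at (375,376). Next I'll refine the press pose.

```bash
python3 - <<'E'
from h import *
c=load('top'); P=cloud(c); h=P[...,2]; ok=c['range_z']>0
m=np.zeros(h.shape,bool); m[160:280,90:225]=True
q=P[m&ok&(h>.04)&(h<.09)]
def edge(sel,val,lo):  # fit extreme edge by bins
    xs=[];ys=[]
    for b in np.arange(sel.min()+.012,sel.max()-.012,.004):
        k=abs(sel-b)<.002
        if k.sum()>3: xs.append(b); ys.append(val[k].min() if lo else val[k].max())
    p=np.polyfit(xs,ys,1); r=np.array(ys)-np.polyval(p,xs); g=abs(r)<2*np.median(abs(r))+1e-4
    return np.polyfit(np.array(xs)[g],np.array(ys)[g],1)
f=edge(q[:,0],q[:,1],True); print('front y= ',f, np.polyval(f,[.48,.53,.58,.63,.68]))
k=q[:,1]<.17
for lo in(1,0):
    e=edge(q[k,1],q[k,0],lo); print('side x=',e,np.polyval(e,[.055,.185]))
# fulcrum ridge
m[:]=0;m[200:245,222:245]=1
r=P[m&ok&(h>.0325)]; print('ridge',r.mean(0),r[:,2].max(),np.polyfit(r[:,0],r[:,1],1), len(r))
# blade end/ bar axis
m[:]=0;m[230:252,236:390]=1
b=P[m&ok&(h>.0145)]; s=b.mean(0)
b=P[m&ok&(h>.004)&(h<.0125)]; v=np.linalg.svd(b-b.mean(0))[2][0]
d=np.array([.201,.980]); print('blade mean',b.mean(0),'along',np.percentile((b[:,:2]-[.4386,-.2294])@d,[0,1,50,99,100]))
E
```

```text
front y=  [0.0268373  0.04036538] [0.05324728 0.05458914 0.05593101 0.05727288 0.05861474]
side x= [-0.02783759  0.48508296] [0.48355189 0.479933  ]
side x= [-0.02219313  0.68251312] [0.68129249 0.67840739]
ridge [0.53563559 0.02274891 0.03462313] 0.03969221916500356 [0.02142542 0.0112727 ] 107
blade mean [ 0.46836246 -0.08395964  0.00773516] along [-0.13235561 -0.11800576  0.15975737  0.24406516  0.25322555]
```

Request:
send_rows(
  increments=[0,0,-0.0705,2,-3.6,0,1,0,0,-0.0705,2,-3.6,0,1,0,0,-0.0705,2,-3.6,0,1,0,0,-0.0705,2,-3.6,0,1,0,0,-0.0705,2,-3.6,0,1,0,0,-0.0705,2,-3.6,0,1,0,0,-0.0705,2,-3.6,0,1,0,0,-0.0705,2,-3.6,0,1,0,0,-0.0705,2,-3.6,0,1,0,0,-0.0705,2,-3.6,0,1,0,0,-0.0705,0.25,-3.6,0,1,0,0,-0.0705,0.25,-3.6,0,1,0,0,-0.0705,0.25,-3.6,0,1,0,0,-0.0705,0.25,-3.6,0,1,0,0,-0.0705,0.25,-3.6,0,1,0,0,-0.0705,0.25,-3.6,-1,1,0,0,-0.0705,0.25,-3.6,-1,1,0,0,-0.0705,0.25,-3.6,-1,1,0,0,-0.0705,0.25,-3.6,-1,1,0,0,-0.0705,0.25,-3.6,-1,1],
)

```text
time: 1.77
position: [0.4463, -0.1374, 0.18]
tool_rot: [0.776, 0.631, -0.0, -0.0]
ft_force: [1.1, 0.4, -0.3]
grip_width: 0.0868
grip_force: 0.0
```

Request:
send_rows(
  increments=[0,0,0,0,-2.8,-2,1,0,0,0,0,-2.8,-2,1,0,0,0,0,0,-3,1,0,0,0,0,0,-3,1,0,0,0,0,0,-3,1,0,0,0,0,0,0,1],
)

```text
time: 2.27
position: [0.4436, -0.19, 0.0457]
tool_rot: [0.775, 0.632, -0.001, -0.005]
ft_force: [-0.2, 0.6, 0.6]
grip_width: 0.0871
grip_force: 0.0
```

Request:
send_rows(
  increments=[0,0,0,0,0,-1.3,1,0,0,0,0,0,-1.3,1,0,0,0,0,0,-1.3,1,0,0,0,0,0,0,1,0,0,0,0,0,0,1],
)

```text
time: 2.68
position: [0.4469, -0.1916, 0.0122]
tool_rot: [0.775, 0.632, -0.0, -0.0]
ft_force: [-0.0, 0.6, -0.0]
grip_width: 0.0871
grip_force: 0.0
```

Request:
send_rows(
  increments=[0,0,0,0,0,-0.1,0.5,0,0,0,0,0,0,0,0,0,0,0,0,0,0,0,0,0,0,0,0,0,0,0,0,0,0,0,0,0,0,0,0,0,0,0,0,0,0,0,0,0,0,0,0,0,0,0,0,0,0,0,0,0,0,0,0,0,0,0,0,0,0,0],
  newtons=45,
)

```text
time: 3.52
position: [0.4467, -0.1917, 0.0105]
tool_rot: [0.775, 0.632, -0.0, -0.0]
ft_force: [0.3, 0.2, 0.5]
grip_width: 0.0285
grip_force: 0.0
```

Still closing; I'll keep the grip on, then lift.

Request:
send_rows(
  increments=[0,0,0,0,0,0,0,0,0,0,0,0,0,0,0,0,0,0,0,0,0,0,0,0,0,0,0,0,0,0,0,0,0,0,0,0,0,0,0,0,1,0,0,0,0,0,0,3,0,0,0,0,0,0,3,0,0,0,0,0,0,3,0,0,0,0,0,0,0,0],
)

```text
time: 4.35
position: [0.4489, -0.1929, 0.1148]
tool_rot: [0.775, 0.632, 0.001, 0.004]
ft_force: [1.5, -1.3, -8.0]
grip_width: 0.0217
grip_force: 45.0
```

```bash
cat > plan.py <<'E'
import numpy as np
X=np.array([1,.025,0.]);Y=np.array([-.025,1,0.]);Z=np.array([0,0,1.])
RIDGE=np.array([533.2,22.7,25.]); D=32.3
def G(a,s,g=0.):   # bar_grip for pitch a (blade down +), tip s mm beyond tangent point, gap g to ridge
    u=np.cos(a)*Y-np.sin(a)*Z; n=np.sin(a)*Y+np.cos(a)*Z
    return RIDGE+(9+g+10)*n+(s-207)*u
E
python3 - <<'E'
from plan import *
a=.55
sB=lambda a,g,ins:(D+ins-(9+g)*np.sin(a))/np.cos(a)
print('A',G(a,-15,6).round(1),'A2',G(a,-15,2).round(1)); s=sB(a,2,20); print('B',s,G(a,s,2).round(1))
for a in [.55,.5,.45,.4,.35,.3,.25,.2,.15,.1,.05,0,-.05,-.1,-.13]:
    s=sB(.42,0,20); print(a,G(a,s,0).round(1),'end z',round(G(a,s)[2]-10*np.cos(a)+133*np.sin(a),1),'tip z',round(G(a,s)[2]-10*np.cos(a)-207*np.sin(a),1))
E
```

```text
A [ 537.6 -153.5  162.3] A2 [ 537.7 -155.6  158.9]
B 54.603051615814465 [536.2 -96.2 122.6]
0.55 [536.2 -98.4 121.6] end z 182.5 tip z 4.8
0.5 [ 536.3 -103.1  115.4] end z 170.4 tip z 7.4
0.45 [ 536.5 -107.5  109. ] end z 157.8 tip z 9.9
0.4 [ 536.6 -111.5  102.4] end z 145.0 tip z 12.5
0.35 [ 536.6 -115.2   95.6] end z 131.8 tip z 15.2
0.3 [ 536.7 -118.6   88.6] end z 118.3 tip z 17.9
0.25 [ 536.8 -121.6   81.4] end z 104.7 tip z 20.5
0.2 [ 536.9 -124.2   74.2] end z 90.8 tip z 23.2
0.15 [ 536.9 -126.5   66.8] end z 76.7 tip z 25.9
0.1 [ 537.  -128.4   59.3] end z 62.6 tip z 28.6
0.05 [ 537.  -129.9   51.7] end z 48.3 tip z 31.3
0 [ 537. -131.   44.] end z 34.0 tip z 34.0
-0.05 [ 537.1 -131.8   36.3] end z 19.7 tip z 36.7
-0.1 [ 537.1 -132.2   28.6] end z 5.3 tip z 39.3
-0.13 [ 537.1 -132.2   23.9] end z -3.2 tip z 40.8
```

Request:
send_rows(
  increments=[0,0,0.0567,1.5,0,1.3,0,0,0,0.0567,1.5,0,1.3,0,0,0,0.0567,1.5,0,1.3,0,0,0,0.0567,1.5,0,1.3,0,-0.0917,-0.0023,0,0.52,0.64,0,0,-0.0917,-0.0023,0,0.52,0.64,0,0,-0.0917,-0.0023,0,0.52,0.64,0,0,-0.0917,-0.0023,0,0.52,0.64,0,0,-0.0917,-0.0023,0,0.52,0.64,0,0,-0.0917,-0.0023,0,0.52,0.64,0,0,0,0,0,0,0,0,0,0,0,0,0,0,0,0,0,0,0,0,0,0,0],
)

```text
time: 5.43
position: [0.5368, -0.1528, 0.161]
tool_rot: [0.672, 0.689, -0.19, 0.193]
ft_force: [0.1, 0.3, -8.0]
grip_width: 0.0217
grip_force: 45.0
```

```bash
python3 - <<'E'
from h import *
o=robot.get_obs();print(o['position'],o['tool_rot'],o['ft_force'],o['moment'])
from scipy.spatial.transform import Rotation as Ro
print(Ro.from_quat(o['tool_rot']).as_matrix().round(3))
c=snap('scene'); c2=snap('top')
im=np.hstack([cv2.resize(c['image'][110:260,200:400],(400,300)),cv2.resize(c2['image'][180:280,190:323],(400,300))]); cv2.imwrite('pics/a.png',im[:,:,::-1])
E
```

```text
[ 0.53679776 -0.15279957  0.16102263] [ 0.67213514  0.68929301 -0.18981043  0.19256561] [ 0.09991666  0.25426838 -8.04612892] [1.06639367 0.09924674 0.0989338 ]
[[-0.022  1.     0.01 ]
 [ 0.853  0.024 -0.521]
 [-0.521 -0.003 -0.854]]
```

View pics/a.png

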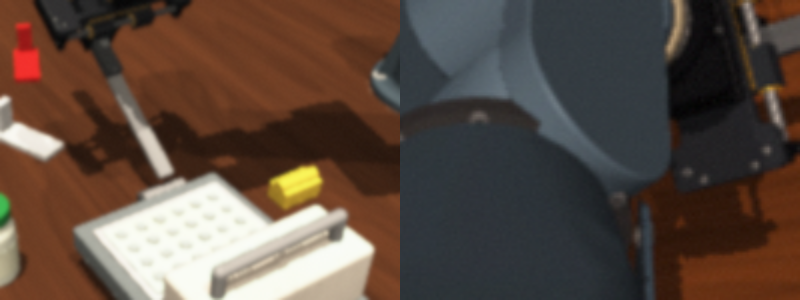

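```bash
cat > tip.py <<'E'
from h import *
from scipy.spatial.transform import Rotation as Ro
def bar(c=None):
    o=robot.get_obs(); R=Ro.from_quat(o['tool_rot']).as_matrix(); g=o['position']
    c=c or load('scene'); P=cloud(c).reshape(-1,3); P=P[c['range_z'].ravel()>0]
    # bar axes in nominal grip: u=tool x , n=-tool z , w=tool y
    L=(P-g)@np.c_[R[:,0],R[:,1],-R[:,2]]
    return L*1000,P*1000
if __name__=='__main__':
    L,P=bar(); k=(abs(L[:,1])<16)&(L[:,0]>70)&(L[:,0]<225)&(abs(L[:,2]+5)<9)
    print(k.sum()); q=L[k]; print('end',np.percentile(q[:,0],[95,99,100]).round(1),'w',np.percentile(q[:,1],[2,50,98]).round(1))
    for lo in range(70,220,25):
        s=q[(q[:,0]>=lo)&(q[:,0]<lo+25)]
        if len(s): print(lo,len(s),np.median(s,0).round(1))
    # ridge and lip via scene
    k=(abs(P[:,0]-535)<28)&(P[:,1]>5)&(P[:,1]<75)&(P[:,2]>10)
    for y in range(8,75,4):
        s=P[k&(abs(P[:,1]-y)<2)]
        if len(s): print(y,len(s),s[:,2].max().round(1),np.median(s[:,2]).round(1))
E
python3 tip.py
```

```text
434
end [204.9 209.7 224.7] w [-10.9   0.5   9.6]
70 73 [82.6  0.4 -3.3]
95 74 [108.1   0.3  -2.9]
120 76 [131.9   0.2  -2.9]
145 79 [157.7   0.7  -2.7]
170 76 [182.5   0.7  -2.4]
195 53 [202.6   0.4  -2.2]
8 114 458.1 371.1
12 95 454.2 438.1
16 81 452.2 445.5
20 99 450.1 437.9
24 111 447.7 431.6
28 136 445.8 424.2
32 113 442.5 426.4
36 115 440.5 421.9
40 120 438.5 418.4
44 124 435.4 416.3
48 124 433.6 409.8
52 116 430.8 406.1
56 92 426.5 389.8
60 137 434.1 392.1
64 184 450.9 406.0
68 210 450.0 412.2
72 113 447.1 426.4
```

Request:
send_rows(
  increments=[0,0,0,-0.03,-0.2,-0.35,0,0,0,0,0,0.59,-0.35,0,0,0,0,0,0.59,-0.35,0,0,0,0,0,0.59,-0.35,0,0,0,0,0,0.59,-0.35,0,0,0,0,0,0.59,-0.35,0,0,0,0,0,0.59,-0.35,0,0,0,0,0,0.59,-0.35,0,0,0,0,0,0,0,0],
)

```text
time: 6.28
position: [0.5374, -0.1124, 0.1335]
tool_rot: [0.672, 0.69, -0.19, 0.194]
ft_force: [0.2, -0.5, -7.0]
grip_width: 0.0217
grip_force: 45.0
```

```bash
python3 - <<'E'
import tip; from h import *
c=snap('scene')
L,P=tip.bar(c)
P=P[P[:,2]<62]
for x0 in (508,562):
  k=(abs(P[:,0]-x0)<7)
  for y in range(6,70,4):
    s=P[k&(abs(P[:,1]-y)<2)]
    if len(s): print(x0,y,len(s),s[:,2].max().round(1),end=' | ')
k=(abs(L[:,1])<16)&(L[:,0]>150)&(L[:,0]<225)&(abs(L[:,2]+3)<5); print(np.percentile(L[k,0],[50,95,99,100]))
o=robot.get_obs();print(o['position'],o['ft_force'])
save(c,'b',(240,150,340,225),8)
E
```

```text
508 10 1 25.1 | 508 22 4 34.8 | 508 26 3 34.6 | 508 30 4 33.8 | 508 54 1 57.8 | 508 58 4 59.2 | 508 62 6 61.1 | 508 66 5 59.8 | 562 6 2 17.0 | 562 10 5 26.0 | 562 14 3 25.2 | 562 18 6 32.4 | 562 22 6 35.4 | 562 26 6 34.8 | 562 30 7 35.6 | 562 34 1 34.3 | 562 58 2 58.4 | 562 62 7 61.3 | 562 66 4 60.6 | [164.45467761 176.89798361 177.85701393 177.90561274]
[ 0.53751401 -0.11309881  0.13401783] [-0.18997181 -0.55543012 -8.59514536]
```

View pics/b.png

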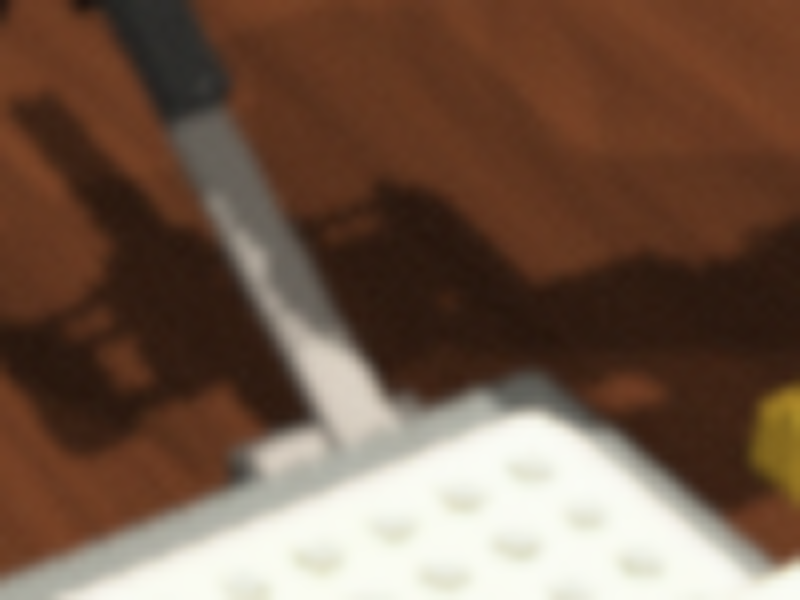

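Request:
send_rows(
  increments=[0,0,0,-0.03,0.59,-0.35,0,0,0,0,-0.03,0.59,-0.35,0,0,0,0,-0.03,0.59,-0.35,0,0,0,0,0,0,0,0,0,0,0,0,0,0,0],
)

```text
time: 6.75
position: [0.5366, -0.0959, 0.1238]
tool_rot: [0.672, 0.689, -0.19, 0.194]
ft_force: [-0.4, -0.2, -8.3]
grip_width: 0.0218
grip_force: 45.0
```

Request:
send_rows(
  increments=[0.048,0.0012,0,0,-0.5,-0.8,0,0.05,0.0012,0,0.02,-0.44,-0.64,0,0.05,0.0012,0,0.01,-0.4,-0.66,0,0.05,0.0012,0,0,-0.37,-0.68,0,0.05,0.0012,0,0,-0.34,-0.7,0,0.05,0.0012,0,0,-0.3,-0.72,0,0,0,0,0,0,0,0],
)

```text
time: 7.33
position: [0.5363, -0.1209, 0.0813]
tool_rot: [0.694, 0.709, -0.088, 0.089]
ft_force: [-0.8, 4.9, -7.6]
grip_width: 0.0217
grip_force: 45.0
```

Request:
send_rows(
  increments=[0.05,0.0012,0,0,-0.26,-0.72,0,0.05,0.0012,0,0,-0.23,-0.74,0,0.05,0.0012,0,0,-0.19,-0.75,0,0.05,0.0012,0,0,-0.15,-0.76,0,0,0,0,0,0,0,0],
)

```text
time: 7.75
position: [0.5359, -0.1281, 0.0514]
tool_rot: [0.699, 0.715, -0.018, 0.017]
ft_force: [0.9, 4.9, -7.0]
grip_width: 0.0213
grip_force: 45.0
```

```bash
cat > pr.py <<'E'
from h import *
import tip
# press tilt from scene bed surface
c=snap('scene'); P=cloud(c)[c['range_z']>0]
q=(P-[.5824,.056,0])@np.array([[1,.025,0],[-.025,1,0],[0,0,1]]).T
k=(abs(q[:,0])<.095)&(q[:,1]>.002)&(q[:,1]<.012)&(q[:,2]>.045)&(q[:,2]<.1)
zf=np.median(q[k,2])*1000
print('front top z',zf,'-> joint ~',(zf-68)/260)
o=robot.get_obs();R=tip.Ro.from_quat(o['tool_rot']).as_matrix();print(o['time'],o['position'],'pitch',-R[2,0],o['ft_force'],o['moment'])
E
python3 pr.py
```

```text
front top z 69.27219277133878 -> joint ~ 0.004893049120533769
7.8 [ 0.53606821 -0.12810858  0.0519835 ] pitch 0.05150934561058487 [ 0.82141565  3.94589093 -7.14678422] [ 0.65531957 -0.07895114 -0.16179441]
```

Request:
send_rows(
  increments=[0.05,0.0012,0,0,-0.11,-0.77,0,0.05,0.0012,0,0,-0.08,-0.77,0,0.05,0.0012,0,0,-0.04,-0.77,0,0.012,0,0,0,0,-0.2,0,0,0,0,0,0,0,0,0,0,0,0,0,0,0],
)

```text
time: 8.3
position: [0.5364, -0.1298, 0.0276]
tool_rot: [0.697, 0.715, 0.037, -0.04]
ft_force: [0.3, 4.3, -5.7]
grip_width: 0.0213
grip_force: 45.0
```

```bash
python3 pr.py
```

```text
front top z 76.8656106378246 -> joint ~ 0.034098502453171545
8.35 [ 0.53643332 -0.12985168  0.02772301] pitch -0.10916204912810046 [-0.21677992  3.36018839 -5.47204303] [ 0.2114433   0.08124483 -0.14956405]
```

Request:
send_rows(
  increments=[0.006,0,0,0,0,-0.15,0,0,0,0,0,0,-0.1,0,0,0,0,0,0,0,0.3,0,0,0,0,0,0,0.5,0,0,0,0,0,0,0.6,0,0,0,0,0,0,0.6,0,0,0,0,0,0,0.6,0,0,0,0,0,0,0.6],
)

```text
time: 9.02
position: [0.5374, -0.1309, 0.0249]
tool_rot: [0.697, 0.715, 0.041, -0.041]
ft_force: [0.3, -0.1, 0.1]
grip_width: 0.0491
grip_force: 0.0
```

```bash
python3 pr.py
```

```text
front top z 77.456662279279 -> joint ~ 0.03637177799722693
9.0667 [ 0.53725457 -0.13069531  0.02480436] pitch -0.1150874782038625 [-0.88733998  0.60140114  0.15973618] [-0.15480811  0.06029975  0.01167953]
```

Request:
send_rows(
  increments=[0,0,0,0,-0.3,2.5,0.6,0,0,0,0,-0.3,3,0.6,0,0,0,0,-0.3,3.5,0.6,0,0,0,0,-0.3,3,0.6,-0.116,-0.003,0,0,0,0,0.6,0,0,-0.1125,1.11,-0.9,0,0.6,0,0,-0.1125,1.11,-0.9,0,0.6,0,0,-0.1125,1.11,-0.9,0,0.6,0,0,-0.1125,1.11,-0.9,0,0.6,0,0,-0.1125,1.11,-0.9,0,0.6,0,0,-0.1125,1.11,-0.9,0,0.6,0,0,-0.1125,1.11,-0.9,0,0.6,0,0,-0.1125,1.11,-0.9,0,0.6,0,0,-0.1125,1.11,-0.9,0,0.6,0,0,-0.1125,1.11,-0.9,0,0.6,0,0,0,0,0,0,0.6,0,0,0,0,0,0,0.6],
)

```text
time: 10.48
position: [0.6478, -0.2325, 0.1442]
tool_rot: [0.972, 0.234, -0.0, 0.0]
ft_force: [-0.6, -0.5, 0.3]
grip_width: 0.0521
grip_force: 0.0
```

```bash
python3 pr.py; python3 -c "
import tip;from h import *
print(tip.Ro.from_quat(robot.get_obs()['tool_rot']).as_matrix().round(3))"
```

```text
front top z 77.32954360664836 -> joint ~ 0.035882860025570604
10.5333 [ 0.64709676 -0.23184574  0.14415456] pitch 0.0014433789941611583 [-0.79738941  0.21546314 -0.207055  ] [-0.06854512  0.17468095  0.05062437]
[[ 0.89   0.456 -0.002]
 [ 0.456 -0.89  -0.   ]
 [-0.001 -0.001 -1.   ]]
```

Request:
send_rows(
  increments=[0,0,0,0.05,0,-3,0.6,0,0,0,0,0,-3,0.6,0,0,0,0,0,-3,0.6,0,0,0,0,0,-1.9,0.6,0,0,0,0,0,0,0.6,0,0,0,0,0,0,0,0,0,0,0,0,0,0,0,0,0,0,0,0,0,0,0,0,0,0,0,0,0,0,0,0,0,0,0,0,0,0,0,0,0,0,0,0,0,0,0,0,0,0,0,0,0,0,0,0,0,0,0,0,0,0,0],
  newtons=30,
)

```text
time: 11.7
position: [0.6487, -0.2323, 0.0363]
tool_rot: [0.972, 0.233, 0.0, 0.001]
ft_force: [-1.1, 0.2, 4.0]
grip_width: 0.0121
grip_force: 30.0
```

Request:
send_rows(
  increments=[0,0,0,0,0,1,0,0,0,0,0,0,2,0,0,0,0,0,0,2,0,0,0,-0.112,-0.24,2.6,0,0,0,0,-0.112,-0.22,2.6,0,0,0,0,-0.112,-0.22,2.6,0,0,0,0,-0.112,-0.22,2.6,0,0,0,0,0,-0.22,2.6,0,0,0,0,0,-0.22,2.6,0,0,0,0,0,0,2.0,0,0,0,0,0,0,0.7,0,0,0,0,0,0,0,-1.5,0,0,0,0,0,0,-1.5,0,0,0,0,0,0,-1.2,0,0,0,0,0,0,0,0,0,0,0,0,0,0,0],
)

```text
time: 13.03
position: [0.6347, -0.05, 0.0429]
tool_rot: [1.0, 0.011, -0.001, 0.0]
ft_force: [-0.1, -0.4, -1.8]
grip_width: 0.0113
grip_force: 30.0
```

```bash
python3 pr.py; python3 - <<'E'
import tip;from h import *
o=robot.get_obs();R=tip.Ro.from_quat(o['tool_rot']).as_matrix();print(R.round(3))
c=load('scene');P=(cloud(c)[c['range_z']>0]-o['position'])*1000
q=P@np.array([[1,.025,0],[-.025,1,0],[0,0,1]]).T
k=(abs(q[:,0])<30)&(q[:,1]>20)&(q[:,1]<110)&(q[:,2]<-15)&(q[:,2]>-31)
print(k.sum(),np.percentile(q[k],[1,50,99],0).round(1)); 
for y in range(20,110,8):
  s=q[k&(abs(q[:,1]-y)<4)]
  if len(s):print(y,len(s),np.percentile(s[:,0],[2,98]).round(1),np.median(s[:,2]).round(1))
save(c,'c',(190,120,340,232),5)
E
```

```text
front top z 77.38586450632883 -> joint ~ 0.0360994788704955
13.0833 [ 0.63537043 -0.05008162  0.04370887] pitch 0.00023072151847995857 [ 0.44121619  0.05998816 -0.5226193 ] [-0.11129496  0.14272888 -0.00062827]
[[ 1.     0.022 -0.   ]
 [ 0.022 -1.    -0.001]
 [-0.     0.001 -1.   ]]
125 [[-18.9  21.3 -30.7]
 [  1.7  35.6 -28.7]
 [ 20.6  51.6 -26.6]]
20 13 [-17.7  15.9] -28.4
28 36 [-18.   20.4] -28.8
36 33 [-19.1  19.9] -28.6
44 32 [-16.5  20.4] -28.9
52 11 [-17.1  19.8] -28.2
```

View pics/c.png

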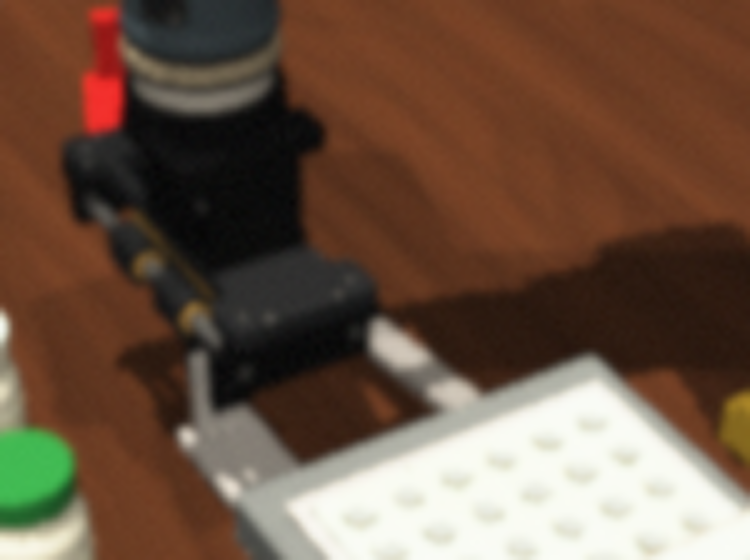

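Request:
send_rows(
  increments=[0,0,0,0,0,-0.5,0,0,0,0,0,0,0,0,0,0,0,-0.01,0.5,0,0,0,0,0,-0.01,0.5,0,0,0,0,0,-0.01,0.5,0,0,0,0,0,-0.01,0.5,0,0,0,0,0,-0.01,0.5,0,0,0,0,0,-0.01,0.5,0,0,0,0,0,-0.01,0.5,0,0,0,0,0,-0.01,0.5,0,0,0,0,0,-0.01,0.5,0,0,0,0,0,-0.01,0.6,0,0,0,0,0,0,0,0,0,0,0,0,0,0,0,0],
)

```text
time: 14.25
position: [0.6342, 0.0021, 0.0388]
tool_rot: [1.0, 0.012, -0.0, 0.001]
ft_force: [-0.3, 0.5, -1.1]
grip_width: 0.0114
grip_force: 30.0
```

```bash
python3 pr.py
```

```text
front top z 77.55353965706672 -> joint ~ 0.03674438329641047
14.3 [0.63419855 0.00168924 0.03873883] pitch 0.00019802368554872776 [ 0.39671814  0.86228768 -1.22819955] [-0.1231045   0.14572232  0.00654295]
```

Request:
send_rows(
  increments=[0,0,0,0,0,-0.15,0,0,0,0,0,0,-0.15,0,0,0,0,0,0,0,0,0,0,0,0,0,0,0.2,0,0,0,0,0,0,0.35,0,0,0,0,0,0,0.4,0,0,0,0,0,0,0.4,0,0,0,0,0,0,0.4,0,0,0,0,0,1.5,0.4,0,0,0,0,0,3,0.4,0,0,0,0,0,3,0.4,0,0,0,0,0,3,0.4,0,0,0,0,0,2,0.4,0,0,0,0,0,0,0.5],
)

```text
time: 15.47
position: [0.6375, 0.0012, 0.166]
tool_rot: [1.0, 0.011, 0.005, 0.002]
ft_force: [1.2, 0.3, 0.2]
grip_width: 0.0371
grip_force: 0.0
```

```bash
python3 pr.py; python3 - <<'E'
from h import *
c=load('scene');P=(cloud(c)[c['range_z']>0])
q=((P-[.5824,.056,0])@np.array([[1,.025,0],[-.025,1,0],[0,0,1]]).T)*1000
k=(abs(q[:,0]-50)<15)&(abs(q[:,1]+55)<15)&(q[:,2]>45)&(q[:,2]<62)
print('tab top (press x, y rel face)',k.sum(),np.median(q[k],0).round(1))
k=(abs(q[:,0]+46)<14)&(q[:,1]<-60)&(q[:,1]>-330)&(q[:,2]<75)&(q[:,2]>12)
for y in range(-330,-60,30):
  s=q[k&(abs(q[:,1]-y)<6)]
  if len(s):print(y,len(s),np.percentile(s[:,0],[5,95]).round(1),np.percentile(s[:,2],80).round(1))
E
```

```text
front top z 77.30985214841424 -> joint ~ 0.03580712364774707
15.5167 [0.63601394 0.00137712 0.1635948 ] pitch -0.005890667623863545 [ 0.89851791 -0.59414449 -0.5916932 ] [0.00359787 0.18297027 0.00127055]
tab top (press x, y rel face) 65 [ 53.4 -52.3  54.4]
-300 4 [-41.4 -39.2] 21.7
-270 3 [-41.  -38.1] 17.2
-240 14 [-42.6 -38.4] 28.4
-210 1 [-39.8 -39.8] 16.9
-180 27 [-57.1 -39.3] 37.1
-150 30 [-56. -39.] 40.7
-120 22 [-58.6 -40.7] 31.9
-90 22 [-58.4 -40.5] 34.9
```

Request:
send_rows(
  increments=[0,0,0.121,-0.746,-1.113,-0.14,0.6,0,0,0.121,-0.746,-1.113,-0.14,0.6,0,0,0.121,-0.746,-1.113,-0.14,0.6,0,0,0.121,-0.746,-1.113,-0.14,0.6,0,0,0.121,-0.746,-1.113,-0.14,0.6,0,0,0.121,-0.746,-1.113,-0.14,0.6,0,0,0.121,-0.746,-1.113,-0.14,0.6,0,0,0.121,-0.746,-1.113,-0.14,0.6,0,0,0.121,-0.746,-1.113,-0.14,0.6,0,0,0.121,-0.746,-1.113,-0.14,0.6,0,0,0.121,-0.746,-1.113,-0.14,0.6,0,0,0.121,-0.746,-1.113,-0.14,0.6,0,0,0.121,-0.746,-1.113,-0.14,0.6,0.116,0.003,0,0,0,0,0.6,0,0,0,0,0,0,0.6,0,0,0,0,0,0,0.6],
)

```text
time: 16.85
position: [0.5366, -0.1443, 0.1413]
tool_rot: [0.699, 0.713, 0.04, -0.041]
ft_force: [-0.3, -0.2, -0.6]
grip_width: 0.0523
grip_force: 0.0
```

```bash
python3 pr.py; python3 -c "
import tip;from h import *
print(tip.Ro.from_quat(robot.get_obs()['tool_rot']).as_matrix().round(3))"
```

```text
front top z 77.59437530683714 -> joint ~ 0.03690144348783514
16.9 [ 0.53651599 -0.14325524  0.14146567] pitch -0.11466827798386564 [-0.2245897  -0.07415771  0.34016287] [-0.12670846  0.051743    0.08506756]
[[-0.022  1.    -0.004]
 [ 0.993  0.023  0.115]
 [ 0.115 -0.001 -0.993]]
```

Request:
send_rows(
  increments=[0,0,0,0.05,0.32,-3,0.6,0,0,0,0,0.32,-3,0.6,0,0,0,0,0.32,-3,0.6,0,0,0,0,0.28,-2.6,0.6,0,0,0,0,0,0,0.6,0,0,0,0,0,0,0,0,0,0,0,0,0,0,0,0,0,0,0,0,0,0,0,0,0,0,0,0,0,0,0,0,0,0,0,0,0,0,0,0,0,0,0,0,0,0,0,0,0,0,0,0,0,0,0,0],
  newtons=40,
)

```text
time: 17.98
position: [0.5371, -0.131, 0.0277]
tool_rot: [0.697, 0.715, 0.04, -0.041]
ft_force: [-2.7, -1.8, 6.4]
grip_width: 0.0217
grip_force: 40.0
```

Request:
send_rows(
  increments=[-0.015,0,0,0,0,0.23,0,-0.025,-0.0006,0,0,0.02,0.38,0,-0.025,-0.0006,0,0,0.02,0.39,0,-0.025,-0.0006,0,0,0.04,0.38,0,-0.025,-0.0006,0,0,0.04,0.39,0,-0.025,-0.0006,0,0,0.05,0.38,0,-0.025,-0.0006,0,0,0.06,0.39,0,0,0,0,0,0,0,0,0,0,0,0,0,0,0],
)

```text
time: 18.73
position: [0.5381, -0.1297, 0.0523]
tool_rot: [0.697, 0.716, -0.018, 0.019]
ft_force: [-1.6, -5.0, -3.4]
grip_width: 0.0216
grip_force: 40.0
```

```bash
python3 pr.py
```

```text
front top z 69.35252467009632 -> joint ~ 0.005202017961908905
18.7833 [ 0.53805319 -0.12966829  0.05213012] pitch 0.0520800194075217 [-1.76992673 -4.81700965 -3.45642957] [-0.63358482  0.22553663  0.2486443 ]
```

Nearly on the shim; continue slowly.

Request:
send_rows(
  increments=[-0.025,-0.0006,0,0,0.07,0.38,0,-0.025,-0.0006,0,0,0.08,0.38,0,-0.025,-0.0006,0,0,0.09,0.37,0,-0.025,-0.0006,0,0,0.1,0.38,0,-0.025,-0.0006,0,0,0.11,0.37,0,-0.025,-0.0006,0,0,0.12,0.37,0,0,0,0,0,0,0,0,0,0,0,0,0,0,0],
)

```text
time: 19.45
position: [0.5371, -0.1216, 0.0738]
tool_rot: [0.695, 0.712, -0.069, 0.07]
ft_force: [1.1, 1.7, -6.1]
grip_width: 0.0216
grip_force: 40.0
```

```bash
python3 pr.py
```

```text
front top z 68.15562956718814 -> joint ~ 0.0005985752584159343
19.5 [ 0.5370825  -0.12184041  0.0736931 ] pitch 0.1959915297921604 [-0.2911034   1.80035737 -7.27651539] [0.81281711 0.08436985 0.0218289 ]
```

Request:
send_rows(
  increments=[0,0,0,0,0.02,0.1,0,0,0,0,0.02,-0.8,0.17,0,0,0,0,0.02,-0.8,0.17,0,0,0,0,0.02,-0.8,0.17,0,0,0,0,0.02,-0.8,0.17,0,0,0,0,0.02,-0.8,0.17,0,0,0,0,0.02,-0.8,0.17,0,0,0,0,0.02,-0.8,0.17,0,0,0,0,0.02,-0.8,0.17,0,0,0,0,0.02,-0.8,0.17,0,0,0,0,0.02,-0.8,0.17,0,0,0,0,0,0,0,0,0,0,0,0,0,0,0],
)

```text
time: 20.58
position: [0.5398, -0.2031, 0.0926]
tool_rot: [0.695, 0.712, -0.069, 0.072]
ft_force: [-0.3, 0.2, -8.6]
grip_width: 0.022
grip_force: 40.0
```

```bash
python3 pr.py; python3 tip.py|head -9
```

```text
front top z 68.06079427466325 -> joint ~ 0.0002338241333201989
20.6333 [ 0.53938851 -0.20240423  0.09234471] pitch 0.19742634984344407 [-0.14337942  0.47079619 -8.83380117] [0.3530725  0.10191308 0.0076982 ]
340
end [205.5 208.5 209.4] w [-9.5  2.2 10.8]
70 49 [81.5  2.2 -5. ]
95 59 [106.5   2.4  -4.7]
120 58 [133.1   2.2  -4.6]
145 61 [157.5   1.9  -4.7]
170 67 [182.6   2.3  -5. ]
195 46 [203.5   1.   -5. ]
8 5 25.8 24.4
```

Request:
send_rows(
  increments=[0.098,0.0024,0,-1,-0.3,0,0,0.098,0.0024,0,-1,-0.3,0,0,0,0,0,-1,-0.3,0,0,0,0,0,-1,-0.3,-1,0,0,0,0,-1,-0.3,-1.5,0,0,0,0,-0.9,-0.3,-1.5,0,0,0,0,0,0,-1.5,0,0,0,0,0,0,-1,0,0,0,0,0,0,-0.5,0,0,0,0,0,0,0,0,0,0,0,0,0,0,0],
)

```text
time: 21.55
position: [0.4812, -0.2204, 0.0226]
tool_rot: [0.698, 0.716, -0.001, 0.002]
ft_force: [0.2, -0.4, -8.9]
grip_width: 0.0215
grip_force: 40.0
```

Request:
send_rows(
  increments=[0,0,0,0,0,-0.4,0,0,0,0,0,0,-0.3,0,0,0,0,0,0,-0.2,0,0,0,0,0,0,-0.1,0,0,0,0,0,0,0,0,0,0,0,0,0,0,0],
)

```text
time: 22.05
position: [0.481, -0.2206, 0.0128]
tool_rot: [0.698, 0.716, -0.001, 0.002]
ft_force: [0.1, 1.3, -5.7]
grip_width: 0.0217
grip_force: 40.0
```

Touching down; release and rise.

Request:
send_rows(
  increments=[0,0,0,0,0,0,0.2,0,0,0,0,0,0,0.4,0,0,0,0,0,0,0.6,0,0,0,0,0,0,0.6,0,0,0,0,0,0,0.6,0,0,0,0,0,0,0.6,0,0,0,0,0,1,0.6,0,0,0,0,0,3,0.6,0,0,0,0,0,3,0.6,0,0,0,0,0,3,0.6,0,0,0,0,0,0,0.6],
)

```text
time: 22.97
position: [0.4836, -0.2225, 0.1181]
tool_rot: [0.698, 0.716, -0.0, 0.007]
ft_force: [0.2, -0.0, 0.1]
grip_width: 0.0521
grip_force: 0.0
```

```bash
python3 pr.py; python3 - <<'E'
from h import *
c=load('scene'); save(c,'f',(150,60,420,340),2.1)
E
```

```text
front top z 68.09559080807881 -> joint ~ 0.00036765695414927153
23.0167 [ 0.48267452 -0.22186962  0.11609749] pitch 0.00813589986616132 [0.1259971  0.47640738 0.27926768] [-0.08111775  0.02881436 -0.015166  ]
```

View pics/f.png

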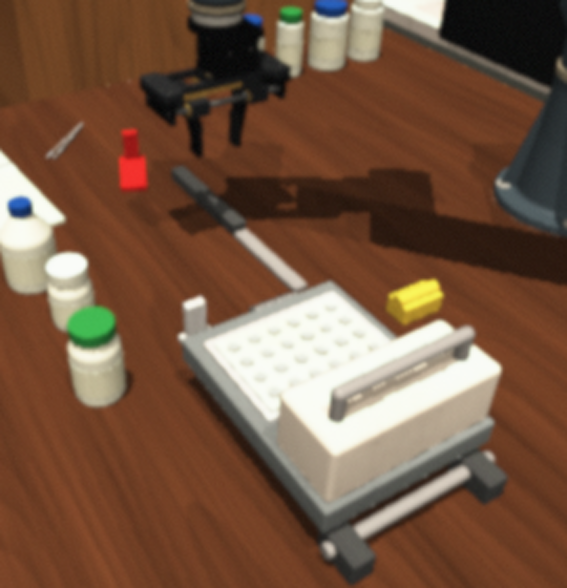

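The bar lies flat and clear of the press, with its blade end at about (300,285). The press is level and the shim's tab shows at (195,315). The bottles are where they were.

```bash
python3 -c "
from rig import robot
print(robot.hand_in())"
```

```text
the job is handed in; nothing more can be done
None
```

I handed the job in at about 23 s: by my last camera check the press stands level on the shim, the bar lies flat and clear of it, and the bottles look unmoved, but the hand-in returned no verdict.

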